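# Uncouple the silencer from the bench air outlet and stow it

### The job

Take the plug-in silencer off the bench air outlet and stow it. Gently press the coupling's sprung sleeve straight down towards the bar until the catch lets go, without ramming it against its stop, draw the silencer straight up out of the coupling without tugging on it while it is locked so that the sleeve snaps back up, then stand the silencer gently in the empty end hole of the wooden stowing block, upright and fully home on its shoulder, and let go. Leave the other things on the bench where they are.

Things in the scene. Friction and masses are not known exactly. Their poses are not given: they have to be found in the camera images.
- outlet: fixed bench air outlet: aluminium bar 60 (x) x 160 (y) x 40 mm high, origin under its centre, z up. On it at y = +40 mm, x = 0 stands the upright quick coupling with the silencer plugged in from above: a brass barrel with a 15 mm bore, its rim 75 mm above the table, hidden in the sleeve. At y = -45 mm a small shut valve, its top 67 mm above the table.
- sleeve (a joint): sprung steel sleeve around the barrel: 0 = forward (up), grows in m as it is pressed straight down; hard stop at 0.008. The spring takes about 2 N to start, then 1.2 N per mm: about 10.5 N at 7 mm, where the catch lets go, and 12 N at the stop. Bears at most 25 N. Once the silencer is out, it snaps up by itself.
- sleeve_top (a point): on the coupling's axis, at the top of the sleeve's tube, 78 mm above the table with the sleeve forward; moves with the sleeve; axes as the outlet's. On the tube a flat finger ring is clamped, 52 mm outside and 30 mm inside diameter, 5 mm thick, around the foot of the silencer; its top is 5 to 17 mm above this point, it varies: find it by touch. Fingertips either side of the silencer press on it.
- plug: loose plug-in silencer, 71 mm tall, 60 to 125 g; origin at the lower tip of its shank, z up its axis. Steel shank 14 mm across, 37 mm long, round nose, grooved for the catch; above it a bronze cylinder 24 mm across, 34 mm tall, to grip. In the coupling only the cylinder shows, its foot 87 mm above the table. Locked, it bears a pull of at most 30 N.
- plug_shoulder (a point): on the silencer's axis 37 mm above its tip: underside of the bronze cylinder, which rests on the stowing block. When the catch lets go, a spring lifts the silencer by 7 mm; if the sleeve is then let go, the catch rests on the shank and holds the sleeve about 6 mm down until the silencer is drawn up 25 mm, against a drag of a few N; loose so, it may lean a little.
- rack_hole (a point): centre of the mouth of the empty hole, in the top of the fixed plywood stowing block, 30 mm from its +y end, mid-way in x; axes as the block's, z up. Through hole 17 mm across, edge chamfered 1.5 mm; the block is 40 mm thick. The middle hole, 60 mm away along -y, holds another plug, the third a brass fitting. Seat the silencer with at most 25 N.
- spare: bystander: loose round steel plug, 19 mm across, 14 mm showing above the stowing block, in its middle hole; origin at its lower tip
- bin: bystander: open blue plastic bin 130 x 100 x 70 mm, origin under its centre
- oil: bystander: small white bottle 44 mm across, 85 mm tall, origin under its centre
- wrench: bystander: steel wrench lying flat, origin under its middle
- driver: bystander: screwdriver lying flat, origin under its middle
- tape: bystander: roll of grey tape lying flat, 90 mm across, 24 mm high, origin under its centre
- square: bystander: dark-stocked try square lying flat, origin under the middle of its stock
- rack: the fixed plywood stowing block, 60 (x) x 180 (y) x 40 mm high, origin under its centre
Not all that is in view belongs to the job. There is more than one size of the rack; the job needs the larger. Leave any pink look-alike of the plug alone.

How it is judged:
By the outcome, as a careful person would: the job done as asked, in the order asked, and still so for the second after the job is handed in, with the robot touching nothing.
It also fails if it takes over 51 s, if anything falls off the work surface, if the arm or the gripper's body presses on something with over 40 N, if the wrist force passes 120 N, or if a joint passes its speed limit or range.

### The arm

A 6-joint arm with a two-finger parallel gripper is mounted at the origin on the work surface. World frame = base frame: x ahead of the robot, y to its left, z up, the work surface at z = 0. Lengths are in mm, angles in rad, forces in N, time in s.
With the tool pointing down it reaches from about 325 to 900 mm from the base axis. Payload 3.5 kg.
Tool frame: the origin (TCP) lies on the centre line of the jaws, within the pads' length; the fingertips stand 19 mm ahead of it and the grasp point (between the pads) is the TCP (arm.tip_reach is the distance from the TCP to the fingertips, in mm); z points along the fingers, y is the line along which they close (so a half turn about z gives the same grasp; the last joint's range is limited). The gripper opens to 85 mm and grips with 20 to 120 N. Pads are 22 mm wide; open, the fingers measure 114 mm over their backs; the gripper's body (76 mm by 85 mm) begins 54 mm behind the grasp point. The pads swing forward as they close: fully open they stand 13 mm farther back than shut.
Start: joints at [0.997, 0.276, -0.026, 1.268, 0, 1.467], TCP at [283.505, 556.998, 250.313] pointing down, gripper open.
Joint ranges: [-3.12, 3.12], [-0.85, 1.88], [-1.08, 1.24], [-1.95, 2.15], [-1.57, 1.53], [-3.14, 3.14]. Speed limits (rad/s): [2.57, 2.57, 3.14, 3.14, 3.14, 3.14].

### API

Orientations are given as [roll, pitch, yaw] about the fixed x, y, z axes, in that order (R = Rz(yaw) Ry(pitch) Rx(roll)).
In Python, from workcell import arm gives the robot as it stands. The module is installed in compiled form; this text tells all that it offers. Calls block until the motion is done:
- arm.move_to(position, orientation): joint-space move of the TCP to a pose.
- arm.line_to(position, orientation=None, rate=150): straight line of the TCP; orientation=None keeps the orientation; rate is the mean speed in mm/s.
- arm.movej(angles): joint-space move.
- arm.grip(opening, f_grip=None): finger opening in mm; f_grip is the grip in N (None keeps the last); returns when the fingers have stopped.
- arm.sleep(seconds).
- arm.inverse_kinematics(position, orientation): joint angles nearest the present ones, or None.
- arm.get_image(name): name is "side" or "top"; returns the picture (384x512x3 uint8, red, green, blue); there is no depth.
- arm.camera_info(name): a dict with "fx", "fy", "cx", "cy" (pixels), "distortion" ([k1, k2, p1, p2, k3] as OpenCV has them; the pictures are not rectified), "position" and "orientation" of the camera in the world. Camera axes: x right, y up, looking along -z (the intrinsics and any distortion apply to the point x, -y, -z); pixel columns grow to the right and rows downward; lengths in mm; the calibration is good to about 2 mm. A picture is of the moment at which its call begins. camera_info takes no time and is no camera call.
A pose or a line that the arm cannot do raises arm.Unreachable and nothing moves.
- arm.hand_in(): hands the job in; it is judged then, once.
Trained networks look in the newest picture that a camera, given by its name, has taken for a name from the list of things; names that differ only in an ending like _2 or _b are one class to them, and where a whole thing is asked for, a point or a joint stands for the part that bears it (a point fixed in the world has none). Each returns a list of dicts, best first, with "conf" (0 to 1); they miss things now and then, are a little off and sometimes report something else, mostly with a low value. They report only what shows in the picture. A call takes as long as a camera call. They do not tell look-alikes from the thing itself.
- arm.recognise(camera, name): "box" ([centre column, centre row, width, height] in pixels, round what is visible of it).
Readings, each from a call of its own:
- arm.read_time(): time.
- arm.read_joint_positions(): joint angles.
- arm.read_joint_vel(): joint speeds.
- arm.read_joint_torque(): joint torques, N m.
- arm.read_tool_pos(): TCP position.
- arm.read_eef_rot(): TCP orientation.
- arm.read_contact_force(): force on the tool from outside, world axes, zero at the start.
- arm.read_moment(): the same for the moment, N m.
- arm.read_grip_width(): finger opening in mm.
- arm.read_gripper_force(): force on a finger pad.
Only numpy, scipy, OpenCV 4.12 (cv2) and the standard library are available. Lean on these libraries where they do the work, as an engineer would, in place of code of your own. Each camera call takes 0.05 s, during which the arm holds its last target. There are 200 camera calls.

## Working session

There is one attempt and no reset: what is moved stays moved. The work goes in short steps, each a Python script; the robot and the scene stay as the last script left them, time stands still between calls to the robot, and variables do not carry over. Pictures are saved under pics/ and viewed, at most 10 in all, crops included, and the job is handed in when it is done.

```bash
mkdir -p pics
cat > h.py <<'E'
import numpy as np, cv2
from scipy.spatial.transform import Rotation as R
from workcell import arm
def cam(n):
    c=arm.camera_info(n); K=np.array([[c["fx"],0,c["cx"]],[0,c["fy"],c["cy"]],[0,0,1.]])
    o=np.array(c["orientation"],float)
    M=o if o.shape==(3,3) else R.from_euler('xyz',o).as_matrix()
    return K,np.array(c["distortion"],float),np.array(c["position"],float),M
def ray(n,uv):
    K,D,p,M=cam(n); q=cv2.undistortPoints(np.array([[uv]],float),K,D)[0,0]
    return p,M@np.array([q[0],-q[1],-1.])
def at_z(n,uv,z):
    p,d=ray(n,uv); return p+d*(z-p[2])/d[2]
def proj(n,X):
    K,D,p,M=cam(n); q=(np.atleast_2d(X)-p)@M; q=q*[1,-1,-1]
    return cv2.projectPoints(q,np.zeros(3),np.zeros(3),K,D)[0][:,0]
def save(im,f,s=1): cv2.imwrite(f,cv2.resize(im[...,::-1],None,fx=s,fy=s,interpolation=cv2.INTER_CUBIC))
E
python3 - <<'E'
from h import *
for n in("top","side"):
    save(arm.get_image(n),f"pics/{n}0.png",1.5)
    print(n,arm.camera_info(n))
    for t in("plug","outlet","sleeve","rack","spare","bin","oil"):
        print(t,[(np.round(d["box"]).tolist(),round(d["conf"],2)) for d in arm.recognise(n,t)][:4])
print(arm.read_eef_rot(),arm.read_time())
E
```

```text
top {'fx': 464.59130083006676, 'fy': 464.59130083006676, 'cx': 251.05828847418493, 'cy': 183.72647351788595, 'distortion': array([-0.15033389,  0.        ,  0.        ,  0.        ,  0.        ]), 'position': array([ 420.72577617,   -4.77848231, 1620.31687719]), 'orientation': array([ 0.10738708, -0.01720527, -1.56543917])}
plug []
outlet [([195.0, 197.0, 49.0, 26.0], 0.76), ([181.0, 202.0, 9.0, 7.0], 0.71)]
sleeve [([180.0, 201.0, 16.0, 17.0], 0.71)]
rack [([300.0, 230.0, 39.0, 15.0], 0.77), ([312.0, 182.0, 58.0, 25.0], 0.63)]
spare []
bin [([252.0, 126.0, 36.0, 46.0], 0.68), ([374.0, 183.0, 34.0, 50.0], 0.25), ([196.0, 197.0, 47.0, 29.0], 0.21)]
oil [([241.0, 178.0, 14.0, 12.0], 0.51)]
side {'fx': 395.68928608516137, 'fy': 395.68928608516137, 'cx': 251.65518190878413, 'cy': 190.86171451887304, 'distortion': array([-0.06647262,  0.        ,  0.        ,  0.        ,  0.        ]), 'position': array([508.23516229, 815.6907178 , 858.74536335]), 'orientation': array([ 0.82175192, -0.00490251, -3.06543175])}
plug [([304.0, 274.0, 13.0, 19.0], 0.72), ([261.0, 248.0, 8.0, 18.0], 0.59)]
outlet [([258.0, 250.0, 29.0, 65.0], 0.8)]
sleeve [([261.0, 254.0, 22.0, 18.0], 0.69), ([248.0, 159.0, 35.0, 41.0], 0.53)]
rack [([296.0, 171.0, 20.0, 30.0], 0.87), ([248.0, 159.0, 35.0, 45.0], 0.82)]
spare []
bin [([176.0, 195.0, 47.0, 44.0], 0.83)]
oil []
[3.14150955e+00 3.90803971e-05 2.67074640e+00] 0.8
```

View pics/top0.png

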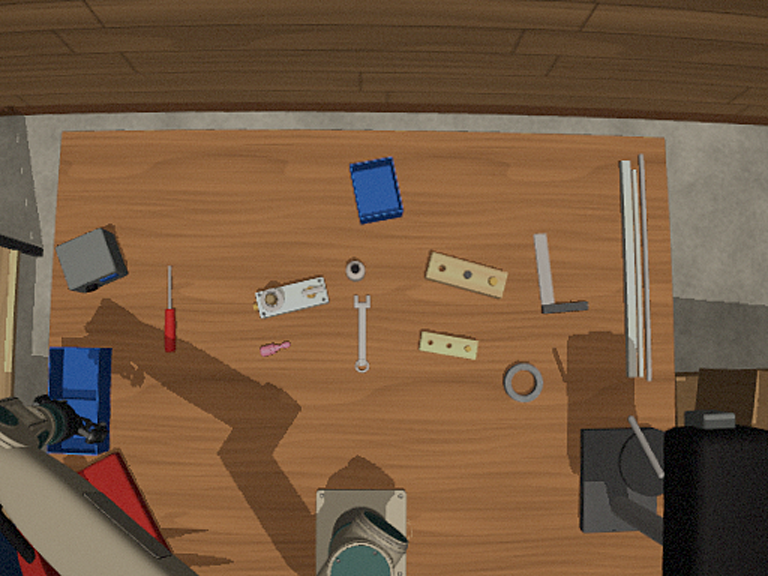

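View pics/side0.png

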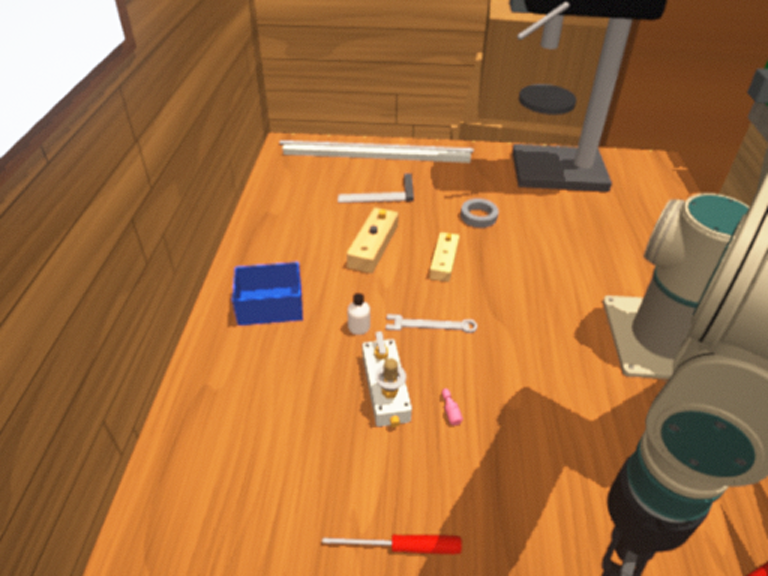

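Candidates for the plug: the bronze cylinder in the coupling at top (181,199), side (261,247), and the pink look-alike at top (183,232), side (302,272), which I'll leave alone. Rack: the large block at top (311,183) rather than the small one at (299,230). Its empty hole is the left (+y) one, near (293,178). One close crop will check this.

Run:
```python
from h import *
a=arm.get_image("top"); b=arm.get_image("side")
def crop(im,c,r,w,h,s): return cv2.resize(im[r:r+h,c:c+w],None,fx=s,fy=s,interpolation=cv2.INTER_CUBIC)
A=crop(a,160,175,66,42,6);B=crop(a,278,160,66,42,6);C=crop(b,228,215,66,58,6);D=crop(b,220,130,66,58,6)
im=np.vstack([np.hstack([A,B]),np.hstack([C,D])]); save(im,"pics/c1.png")
for n,uv,z in (("top",(181,199),121),("top",(293,178),40),("side",(261,242),121),("side",(243,175),40),("top",(311,183),40),("side",(248,159),40)): print(n,uv,at_z(n,uv,z).round(1))
```

```text
top (181, 199) [531.1 196.9 121. ]
top (293, 178) [ 612.1 -175.1   40. ]
side (261, 242) [528.8 202.7 121. ]
side (243, 175) [ 604.3 -134.1   40. ]
top (311, 183) [ 595.3 -237.2   40. ]
side (248, 159) [ 595.2 -216.9   40. ]
```

View pics/c1.png

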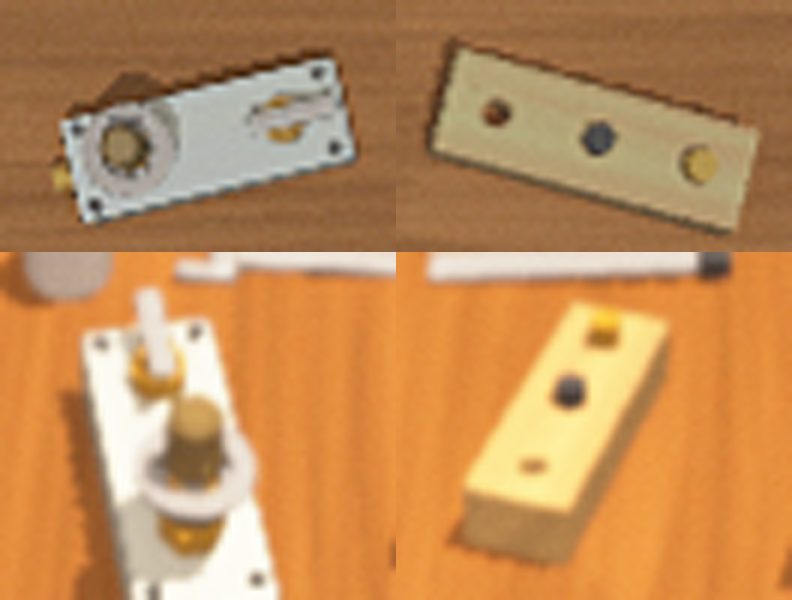

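Crop confirms it: the bronze plug in its ring is at top (180,199), side (260.6,241). The empty hole is at top (294.4,178.4), side (242.4,165.2), with the spare beside it at (311,183). Next I'll refine to sub-pixel and check IK.

Run:
```python
from h import *
from scipy.optimize import least_squares
ims={n:arm.get_image(n) for n in("top","side")}
def blob(n,u,v,r):   # centroid of darkness relative to surrounding wood
    g=ims[n].astype(float).sum(2); u0,v0=int(round(u)),int(round(v))
    p=g[v0-r:v0+r+1,u0-r:u0+r+1]; bg=np.percentile(p,70); w=np.clip(bg-p-25,0,None)
    y,x=np.mgrid[-r:r+1,-r:r+1]; return u0+(w*x).sum()/w.sum(),v0+(w*y).sum()/w.sum()
for n,u,v in(("top",294.4,178.4),("side",242.4,165.2)):
    b=blob(n,u,v,4); print("hole",n,np.round(b,2),at_z(n,b,40).round(1))
for n,uv in (("top",(311.2,182.6)),("side",(248.3,152.8))): print("spare",at_z(n,uv,54).round(1))
for n,uv in (("top",(328.2,186.9)),): print("fitting",at_z(n,uv,50).round(1))
# rack corners, top cam
for n,C in(("rack",[(59,43),(361,129),(338,231),(36,150)]),("outlet",[(62,120),(335,58),(355,158),(85,218)])):
    off=(278,160) if n=="rack" else (160,175)
    P=np.array([at_z("top",(off[0]+(x+.5)/6-.5,off[1]+(y+.5)/6-.5),40) for x,y in C])[:,:2]
    ax=(P[0]+P[3]-P[1]-P[2])/2; L=np.linalg.norm(ax); ax/=L; c=P.mean(0)
    print(n,"len",L.round(1),"wid",np.linalg.norm(P[0]-P[3]).round(1),"centre",c.round(1),"yaw",np.arctan2(-ax[0],ax[1]).round(3),"feature",(c+ax*(60 if n=="rack" else 40)).round(1))
print("plugtop",at_z("top",(179.9,198.9),121).round(1),at_z("side",(260.6,241.2),121).round(1))
for X in((530,201,200),(530,201,105),(610,-176,200),(610,-176,65)):
    for yaw in(np.pi/2,-np.pi/2): 
        q=arm.inverse_kinematics(X,[np.pi,0,yaw]); print(X,yaw.__round__(2),None if q is None else np.round(q,2))
print(arm.tip_reach,arm.read_contact_force(),arm.read_time())
```

```text
hole top [294.43 178.48] [ 610.4 -180.    40. ]
hole side [242.36 165.23] [ 610.8 -182.8   40. ]
spare [ 595.1 -235.8   54. ]
spare [ 595.5 -232.5   54. ]
fitting [ 581.2 -294.9   50. ]
rack len 180.3 wid 63.3 centre [ 596.6 -236.3] yaw -0.263 feature [ 612.2 -178.4]
outlet len 158.4 wid 57.5 centre [542.1 161.9] yaw 0.229 feature [533.  200.8]
plugtop [531.4 200.5 121. ] [529.9 200.3 121. ]
(530, 201, 200) 1.57 [ 0.25  0.21 -0.23  1.14  0.    1.82]
(530, 201, 200) -1.57 [ 0.25  0.21 -0.23  1.14  0.   -1.32]
(530, 201, 105) 1.57 [ 0.25  0.29 -0.33  0.94  0.    1.82]
(530, 201, 105) -1.57 [ 0.25  0.29 -0.33  0.94  0.   -1.32]
(610, -176, 200) 1.57 [-0.38  0.32 -0.07  1.18  0.    1.19]
(610, -176, 200) -1.57 [-0.38  0.32 -0.07  1.18  0.   -1.95]
(610, -176, 65) 1.57 [-0.38  0.44 -0.21  0.92  0.    1.19]
(610, -176, 65) -1.57 [-0.38  0.44 -0.21  0.92  0.   -1.95]
19.0 [-0.42281937 -0.10817174 -0.04122185] 1.0
```

Run:
```python
from h import *
D=[np.pi,0,np.pi/2]; x,y=531.2,200.5
arm.grip(35)
arm.move_to([x,y,190],D); f0=np.array(arm.read_contact_force()); print(f0.round(2),arm.read_grip_width(),arm.read_time())
arm.line_to([x,y,148],rate=80)
z=148; t0=arm.read_time()
while z>97:
    z-=1.5; arm.line_to([x,y,z],rate=20)
    f=np.array(arm.read_contact_force())-f0
    if abs(f[2])>1.2 or np.hypot(f[0],f[1])>3: break
print(z,f.round(2),arm.read_tool_pos(),arm.read_time()-t0,arm.read_time())
im=arm.get_image("side"); im2=arm.get_image("top")
c=lambda im,c,r:cv2.resize(im[r:r+75,c:c+75],(400,400),interpolation=cv2.INTER_CUBIC)
save(np.hstack([c(im,224,200),c(im2,145,165)]),"pics/d1.png")
```

```text
[-0.59  0.2   0.2 ] 34.91934555352013 3.15
103.0 [-0.05 -0.14  1.66] [531.50352765 200.58330866 103.33922939] 7.499999999999999 11.325
```

View pics/d1.png

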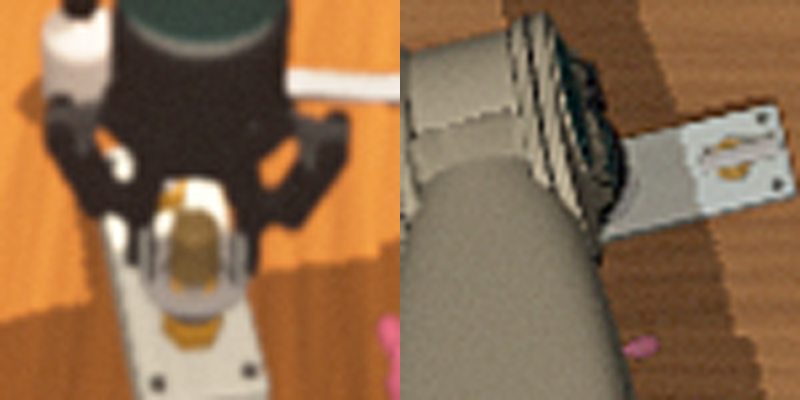

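Tips rest on the ring either side of the plug (side crop: plug at 190,250 between pads at 150 and 240). Now press gently.

Run:
```python
from h import *
x,y=531.2,200.5; f0=np.array([-.59,.2,.2]); z=103
while z>93:
    z-=1 if z>98 else .4
    arm.line_to([x,y,z],rate=15); arm.sleep(.05)
    f=np.mean([np.array(arm.read_contact_force()) for _ in range(3)],0)-f0; p=arm.read_tool_pos()
    print(round(z,1),round(p[2],2),f.round(2))
    if f[2]>10.9 or 103.4-p[2]>7.7: break
print(arm.read_time())
save(arm.get_image("side")[200:275,224:299],"pics/d2.png",7)
```

```text
102 102.3 [ 0.42 -0.01  3.74]
101 101.26 [ 0.5  -0.39  5.01]
100 100.35 [ 0.64 -0.41  5.11]
99 99.52 [ 0.16 -0.78  7.04]
98 98.72 [-0.2  -0.02  6.92]
97.6 98.4 [-0.47 -0.28  6.99]
97.2 98.04 [-0.49 -0.9   7.96]
96.8 97.68 [-0.51 -0.24  8.37]
96.4 97.38 [-1.18 -0.74  8.83]
96.0 97.05 [-1.51 -0.94  9.82]
95.6 96.71 [-1.36 -0.09  9.89]
95.2 96.42 [-1.33 -0.33 10.47]
94.8 96.06 [-1.5  -0.67 10.51]
94.4 95.71 [-1.32 -0.11 11.17]
15.625
```

View pics/d2.png

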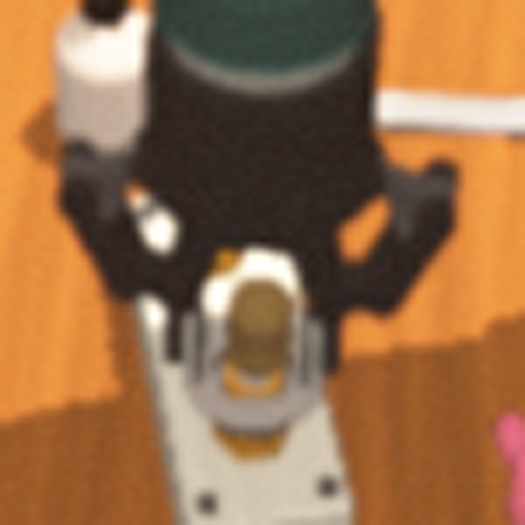

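Run:
```python
from h import *
im=arm.get_image("side"); f0=np.array([-.59,.2,.2])
fs=[np.array(arm.read_contact_force())-f0 for _ in range(5)]
print(np.mean(fs,0).round(2),np.std(fs,0).round(2),arm.read_tool_pos(),arm.read_time())
print("expect top z121,128:",proj("side",[[531,200.5,121],[531,200.5,128],[531,200.5,87],[531,200.5,94]]).round(1))
print([(np.round(d["box"],1),round(d["conf"],2)) for d in arm.recognise("side","plug")])
d1=cv2.resize(cv2.imread("pics/d1.png")[:,:400],(75,75),interpolation=cv2.INTER_AREA)[...,::-1]
a=d1.astype(int)[:,35:38].mean(1).round(); b=im[200:275,224:299].astype(int)[:,35:38].mean(1).round()
for r in range(32,66): print(200+r,a[r],b[r])
```

```text
[-1.69 -1.01 10.49] [0. 0. 0.] [531.60201455 200.57984966  95.71084216] 15.725
expect top z121,128: [[260.2 241.3]
 [260.2 239.4]
 [259.9 250.1]
 [259.9 248.3]]
[(array([301.6, 272.5,  12.9,  19. ]), 0.61), (array([260. , 248.8,   8.3,  14.5]), 0.55)]
232 [60. 50. 43.] [48. 39. 36.]
233 [148. 135. 116.] [47. 36. 31.]
234 [239. 231. 208.] [52. 43. 37.]
235 [254. 251. 239.] [140. 128. 112.]
236 [253. 251. 243.] [245. 236. 215.]
237 [253. 249. 238.] [255. 253. 243.]
238 [239. 229. 203.] [255. 252. 243.]
239 [187. 162. 124.] [232. 217. 189.]
240 [145. 113.  69.] [161. 133.  96.]
241 [138. 104.  59.] [142. 107.  61.]
242 [138. 105.  59.] [144. 109.  62.]
243 [143. 108.  62.] [145. 109.  62.]
244 [147. 112.  66.] [145. 110.  63.]
245 [139. 105.  62.] [145. 109.  62.]
246 [124.  94.  54.] [138. 104.  60.]
247 [115.  86.  50.] [126.  96.  57.]
248 [113.  85.  50.] [112.  84.  48.]
249 [114.  86.  50.] [110.  82.  47.]
250 [116.  88.  50.] [113.  84.  49.]
251 [118.  89.  50.] [120.  91.  52.]
252 [119.  91.  56.] [119.  90.  57.]
253 [127. 103.  77.] [130. 108.  84.]
254 [147. 127. 108.] [161. 134. 109.]
255 [162. 144. 126.] [183. 140.  88.]
256 [167. 150. 136.] [173. 134.  89.]
257 [169. 155. 143.] [162. 141. 122.]
258 [158. 144. 134.] [166. 150. 140.]
259 [124. 110. 100.] [169. 154. 143.]
260 [121.  94.  65.] [159. 144. 135.]
261 [158. 110.  47.] [125. 110.  98.]
262 [177. 121.  41.] [121.  92.  57.]
263 [168. 113.  36.] [149. 100.  38.]
264 [166. 116.  49.] [162. 113.  47.]
265 [181. 146. 101.] [181. 147. 101.]
```

Run:
```python
from h import *
x,y=531.2,200.5; f0=np.array([-.59,.2,.2]); z=94.4
ref=arm.get_image("side")[234:256,254:266].astype(float)
for i in range(5):
    z-=.25
    arm.line_to([x,y,z],rate=10)
    f=[]
    for _ in range(4): arm.sleep(.03); f.append(np.array(arm.read_contact_force())-f0)
    p=arm.read_tool_pos(); c=arm.get_image("side")[234:256,254:266].astype(float); d=np.abs(c-ref).mean()
    g=c[:,5:7,0].mean(1).round()[3:9]
    print(round(z,2),round(p[2],2),np.mean(f,0).round(2),d.round(2),g)
    if d>12 or np.mean(f,0)[2]>12.8: break
print(arm.read_time())
```

```text
94.15 95.52 [-1.92 -0.83 11.61] 2.29 [254. 254. 232. 164. 140. 144.]
93.9 95.42 [-2.47 -0.72 12.09] 3.02 [254. 254. 232. 164. 142. 144.]
93.65 95.4 [-2.12 -0.87 13.63] 3.09 [255. 254. 232. 163. 144. 144.]
17.125
```

Run:
```python
from h import *
im=arm.get_image("side").astype(int); s0=cv2.resize(cv2.imread("pics/side0.png")[...,::-1],(512,384),interpolation=cv2.INTER_AREA).astype(int)
for z in(121,128): print("top far/near edge",z,proj("side",[[531,188.5,z],[531,212.5,z],[531,212.5,z-34]]).round(2).tolist())
for r in range(234,262): print(r,s0[r,259:262].mean(0).round(),im[r,259:262].mean(0).round())
print(arm.read_contact_force(),arm.read_time())
```

```text
top far/near edge 121 [[260.45, 237.45], [259.85, 245.12], [259.58, 253.97]]
top far/near edge 128 [[260.51, 235.57], [259.91, 243.24], [259.64, 252.18]]
234 [251. 247. 233.] [47. 36. 32.]
235 [251. 246. 233.] [123. 111.  97.]
236 [250. 246. 234.] [240. 229. 205.]
237 [249. 244. 230.] [255. 252. 242.]
238 [240. 226. 193.] [254. 252. 243.]
239 [224. 190. 136.] [232. 216. 188.]
240 [210. 165.  97.] [162. 133.  95.]
241 [209. 163.  90.] [141. 107.  60.]
242 [209. 163.  94.] [144. 109.  61.]
243 [205. 160.  92.] [144. 110.  63.]
244 [193. 150.  87.] [144. 110.  63.]
245 [174. 133.  77.] [144. 109.  62.]
246 [140. 106.  61.] [139. 105.  59.]
247 [120.  90.  52.] [125.  93.  54.]
248 [116.  85.  50.] [112.  85.  49.]
249 [117.  87.  52.] [108.  82.  47.]
250 [120.  88.  51.] [111.  84.  48.]
251 [121.  90.  52.] [121.  90.  53.]
252 [120.  90.  55.] [116.  87.  52.]
253 [126. 101.  73.] [127. 103.  78.]
254 [162. 140. 119.] [160. 133. 106.]
255 [209. 189. 169.] [184. 141.  89.]
256 [233. 219. 203.] [174. 134.  90.]
257 [236. 225. 211.] [162. 140. 120.]
258 [215. 200. 186.] [164. 149. 138.]
259 [160. 143. 130.] [168. 154. 142.]
260 [132.  99.  66.] [158. 144. 134.]
261 [160. 111.  46.] [125. 110.  99.]
[-3.69576685 -0.75072322 12.23164808] 17.175
```

Run:
```python
from h import *
f0=np.array([-.59,.2,.2])
def st(t):
    im=arm.get_image("side").astype(float); g=im[236:258,259:262,0].mean(1).round()
    print(t,"F",(np.array(arm.read_contact_force())-f0).round(2),"M",np.round(arm.read_moment(),2),"w",np.round(arm.read_grip_width(),2),np.round(arm.read_gripper_force(),2),np.round(arm.read_tool_pos(),2),np.round(arm.read_eef_rot(),4),round(arm.read_time(),2)); print(g)
st("now")
arm.line_to([530.8,200.5,94.2],rate=10); st("backed to 94.2, x-0.4")
arm.line_to([530.2,200.5,93.9],rate=10); st("x-1")
im=arm.get_image("side"); save(im[222:270,236:300],"pics/e1.png",12)
```

```text
now F [-3.71 -1.32 12.9 ] M [-0.13  0.83  0.  ] w 34.67 6.84 [531.6  200.62  95.39] [ 3.1406e+00 -3.0000e-04  1.5708e+00] 17.23
[238. 255. 255. 231. 162. 142. 144. 143. 143. 144. 140. 123. 112. 108.
 112. 120. 115. 128. 162. 183. 174. 162.]
backed to 94.2, x-0.4 F [-1.19 -1.34 11.28] M [-0.16  0.54  0.02] w 34.79 5.7 [531.51 200.63  95.71] [ 3.1400e+00 -2.0000e-04  1.5708e+00] 17.52
[245. 255. 254. 232. 162. 143. 143. 143. 145. 144. 139. 125. 112. 110.
 112. 120. 118. 128. 159. 185. 173. 163.]
x-1 F [-0.3  -1.05 11.08] M [-0.16  0.41  0.07] w 34.67 5.77 [531.44 200.61  95.6 ] [ 3.1390e+00 -2.0000e-04  1.5707e+00] 17.82
[244. 255. 254. 232. 163. 142. 144. 144. 143. 142. 138. 124. 112. 109.
 112. 122. 117. 127. 161. 185. 173. 161.]
```

View pics/e1.png

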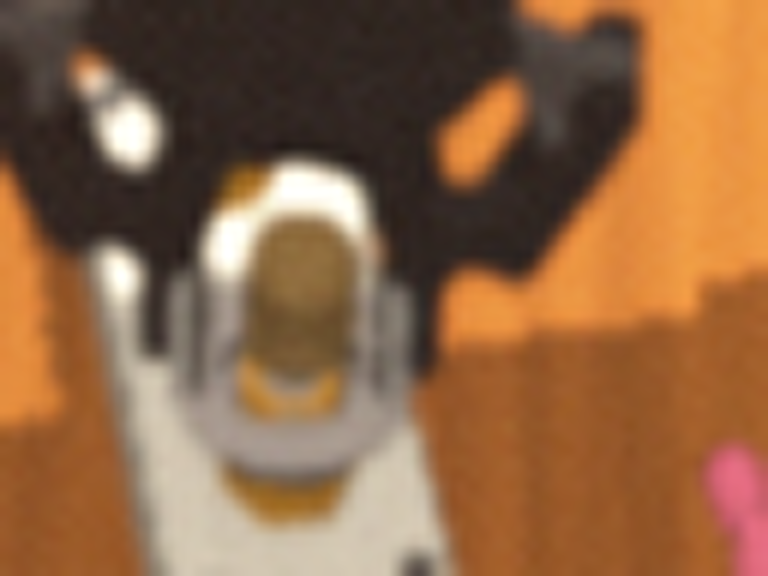

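Run:
```python
from h import *
f0=np.array([-.59,.2,.2])
def edges(im):
    b=im[:,259:262,2].astype(float).mean(1)
    r=np.arange(236,242); 
    k=[i for i in range(236,244) if b[i]>=150>b[i+1]]
    return [round(i+(b[i]-150)/(b[i]-b[i+1]),2) for i in k]
for z in(95,96,97.2,98.4):
    arm.line_to([530.6,200.5,z],rate=15); arm.sleep(.05)
    f=np.mean([np.array(arm.read_contact_force()) for _ in range(2)],0)-f0
    im=arm.get_image("side")
    print(z,round(arm.read_tool_pos()[2],2),f.round(2),edges(im),im[236:262,259:262,2].mean(1).round().astype(int).tolist())
    if f[2]<1: break
print(arm.read_time())
```

```text
95 96.4 [-0.48 -2.09 11.07] [np.float64(238.83)] [220, 240, 211, 137, 77, 61, 64, 64, 62, 62, 59, 51, 48, 49, 48, 54, 63, 98, 117, 92, 91, 125, 142, 143, 135, 91]
96 97.14 [-0.51 -0.26  9.38] [np.float64(238.55)] [222, 239, 196, 112, 67, 61, 60, 63, 64, 62, 54, 48, 47, 48, 49, 51, 64, 107, 123, 91, 91, 125, 143, 144, 127, 86]
97.2 97.88 [ 0.1  -0.62  6.23] [np.float64(238.57)] [233, 240, 197, 114, 67, 60, 61, 62, 63, 61, 55, 49, 48, 50, 49, 50, 67, 108, 122, 91, 88, 124, 140, 143, 121, 80]
98.4 98.57 [ 2.44 -1.47  4.05] [np.float64(238.57)] [241, 240, 197, 115, 65, 60, 62, 62, 63, 64, 55, 51, 49, 48, 51, 48, 65, 109, 123, 93, 95, 127, 142, 138, 112, 81]
19.275
```

Run:
```python
from h import *
f0=np.array([-.59,.2,.2])
for z in(99.6,101,103,106):
    arm.line_to([530.8,200.5,z],rate=20); arm.sleep(.05)
    f=np.array(arm.read_contact_force())-f0
    im=arm.get_image("side")
    print(z,np.round(arm.read_tool_pos(),2),f.round(2),im[236:264,259:262,2].mean(1).round().astype(int).tolist())
    if f[2]<.6: break
print(arm.read_time())
save(im[222:270,236:300],"pics/e2.png",12)
```

```text
99.6 [530.11 200.37  99.11] [ 1.12 -0.26  1.48] [242, 241, 196, 113, 65, 61, 62, 62, 64, 62, 55, 50, 46, 49, 49, 49, 67, 107, 122, 95, 99, 130, 142, 139, 106, 69, 46, 36]
101 [530.26 200.42 100.61] [ 0.07  0.24 -0.6 ] [244, 241, 196, 113, 67, 60, 62, 62, 63, 64, 54, 51, 49, 49, 49, 50, 69, 108, 121, 96, 106, 133, 143, 134, 98, 61, 43, 35]
19.975
```

View pics/e2.png

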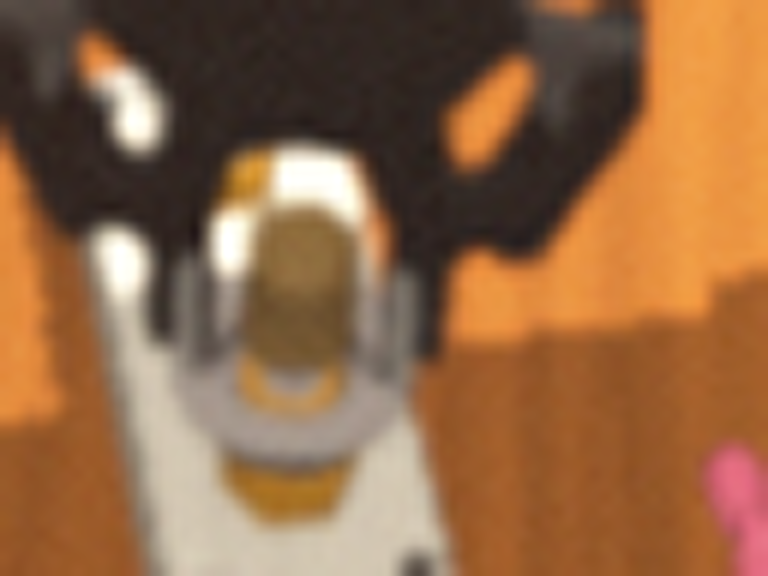

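The sleeve stays down by itself (zero force at TCP 100.6, ring still about 4 mm down at crop (290,440)), so the catch has let go. Next I'll grip higher on the cylinder and draw up under a force guard.

Run:
```python
from h import *
f0=np.array([-.59,.2,.2]); F=lambda:(np.array(arm.read_contact_force())-f0).round(2)
x,y=531.1,200.5
arm.line_to([x,y,114],rate=40)
print("before",F(),np.round(arm.read_tool_pos(),2))
arm.grip(20,30); print("grip",F(),arm.read_grip_width(),arm.read_gripper_force())
z=114
for i in range(6):
    z+=1; arm.line_to([x,y,z],rate=15); f=F(); im=arm.get_image("side")
    print(z,round(arm.read_tool_pos()[2],2),f,im[232:264,259:262,2].mean(1).round().astype(int).tolist())
    if f[2]<-8: break
print(arm.read_time(),arm.read_grip_width())
save(im[216:270,228:300],"pics/e3.png",11)
```

```text
before [1.43 0.26 0.01] [531.5  200.59 114.57]
grip [1.12 1.04 0.92] 23.302926963634647 29.403013586997986
115 114.83 [ 0.8  -0.11 -0.73] [242, 242, 241, 242, 240, 223, 151, 80, 60, 60, 63, 63, 65, 61, 56, 50, 49, 50, 52, 51, 73, 110, 122, 96, 108, 132, 144, 134, 98, 61, 44, 36]
116 115.78 [-0.08  0.37 -1.38] [243, 242, 242, 243, 240, 211, 133, 72, 60, 62, 63, 63, 63, 61, 54, 50, 48, 51, 51, 53, 82, 118, 120, 90, 106, 133, 143, 135, 98, 64, 43, 37]
117 116.88 [-0.8   0.36 -1.42] [242, 242, 242, 243, 238, 189, 106, 64, 60, 62, 65, 64, 61, 54, 51, 48, 51, 51, 52, 61, 94, 122, 118, 92, 105, 133, 144, 137, 98, 59, 43, 35]
118 118.02 [-1.74  0.66 -1.83] [243, 241, 242, 244, 238, 179, 88, 58, 63, 63, 62, 65, 62, 52, 48, 49, 50, 51, 50, 67, 108, 130, 117, 88, 104, 134, 145, 135, 97, 59, 44, 36]
119 119.12 [-1.58  2.04 -1.79] [243, 241, 242, 241, 222, 152, 79, 59, 61, 63, 63, 64, 60, 52, 48, 50, 53, 54, 53, 71, 111, 129, 112, 85, 110, 135, 143, 136, 98, 60, 44, 36]
120 120.12 [-2.43  1.57 -1.96] [243, 241, 242, 238, 204, 125, 69, 57, 62, 63, 64, 63, 58, 52, 52, 47, 51, 54, 55, 83, 119, 131, 111, 84, 110, 136, 143, 137, 100, 62, 44, 35]
22.4917 23.2698305270783
```

View pics/e3.png

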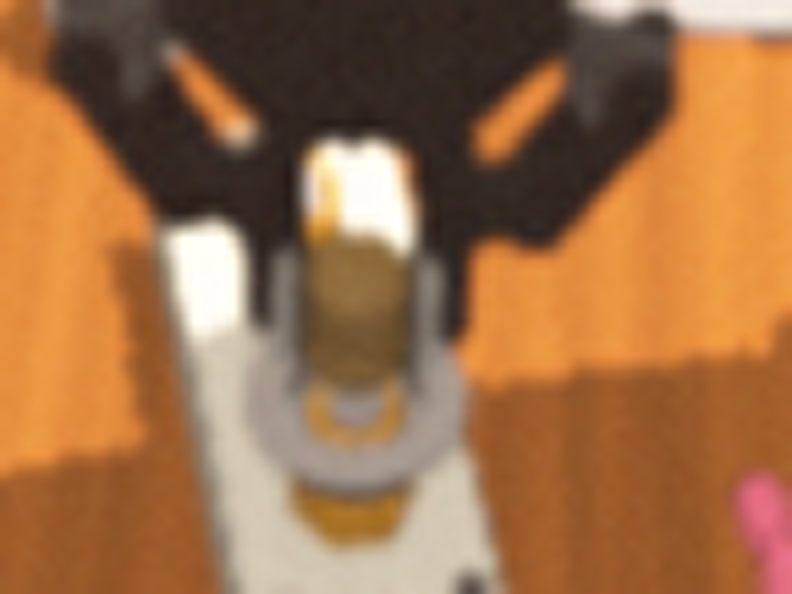

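Plug rising with about 2 N drag (top edge at crop y≈240), sleeve still down, so it is free. The fingertips sit level with the shoulder (~385), which would hit the rack. I'll regrip 7 mm higher while the catch holds the plug, then draw it out.

Run:
```python
from h import *
f0=np.array([-.59,.2,.2]); F=lambda:(np.array(arm.read_contact_force())-f0).round(2)
x,y=531.0,200.5
row=lambda im:im[228:264,259:262,2].mean(1).round().astype(int).tolist()
arm.grip(34); print("open",row(arm.get_image("side")))
arm.line_to([x,y,127],rate=40); arm.grip(20,35); print("grip",F(),np.round(arm.read_tool_pos(),2),arm.read_grip_width())
for z in(131,135,139,143,147,151,156):
    arm.line_to([x,y,z],rate=40); f=F(); print(z,f)
    if f[2]<-10: break
else:
    arm.line_to([x,y,200],rate=80); print(F())
im=arm.get_image("side"); t=arm.read_time(); print(t,arm.read_grip_width())
save(im[170:280,210:330],"pics/e4.png",5)
```

```text
open [81, 180, 237, 243, 243, 242, 240, 209, 136, 72, 58, 58, 60, 65, 64, 55, 50, 50, 49, 52, 53, 53, 72, 107, 127, 125, 106, 85, 108, 134, 144, 136, 98, 60, 44, 35]
grip [ 1.21  0.05 -0.09] [531.2  200.5  127.05] 22.386376169011847
131 [-0.33 -0.62  1.2 ]
135 [-0.51 -0.08  0.94]
139 [ 0.   -0.56 -1.06]
143 [ 0.24 -0.79 -1.01]
147 [ 0.38  0.11 -1.37]
151 [ 1.46  0.09 -0.45]
156 [ 1.08 -0.12 -1.6 ]
[ 0.54  0.   -2.24]
25.9 22.492781085928268
```

View pics/e4.png

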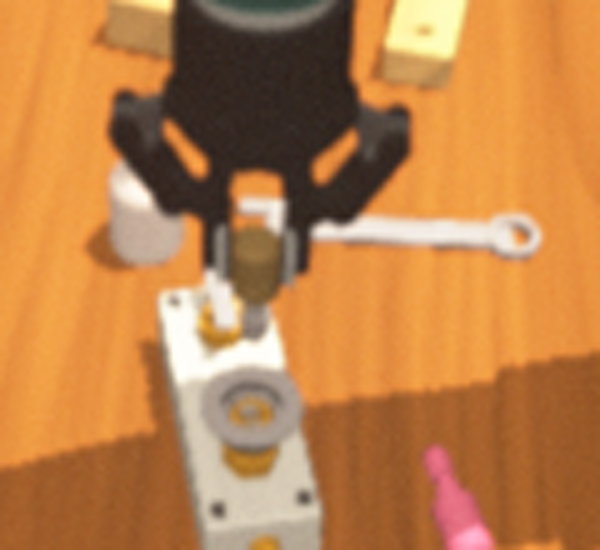

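Silencer is out and hangs upright: cylinder at crop (255,262), shank below. The ring is back up at (252,410), so the sleeve has snapped. Now over to the rack hole with a guarded insertion.

Run:
```python
from h import *
D=[np.pi,0,np.pi/2]; x,y=610.8,-180.5
arm.move_to([x,y,185],D); arm.line_to([x,y,124],rate=90); arm.sleep(.1)
f0=np.mean([arm.read_contact_force() for _ in range(3)],0); F=lambda:(np.array(arm.read_contact_force())-f0).round(2)
print(f0.round(2),np.round(arm.read_tool_pos(),2),arm.read_time())
im=arm.get_image("side"); cv2.imwrite("pics/hover_full.png",im[...,::-1])
z=124
while z>96:
    z-=1.5; arm.line_to([x,y,z],rate=25); f=F()
    if z<115: print(z,f)
    if f[2]>3 or np.hypot(f[0],f[1])>5: break
p=np.array(arm.read_tool_pos()); print(z,p.round(2),F(),arm.read_time())
np.save("f0.npy",f0)
im2=arm.get_image("side")
c=lambda i:cv2.resize(i[120:190,215:285],(400,400),interpolation=cv2.INTER_CUBIC)
save(np.hstack([c(im),c(im2)]),"pics/f1.png")
```

```text
[-0.66 -0.25 -0.16] [ 611.56 -180.81  124.98] 28.275
113.5 [ 0.62 -0.14 -1.11]
112.0 [ 1.01  0.53 -1.17]
110.5 [ 1.18  0.14 -1.19]
109.0 [ 1.31  0.56 -1.55]
107.5 [ 1.08 -0.9  -1.6 ]
106.0 [ 0.49  0.36 -0.86]
104.5 [ 0.99  0.47 -1.46]
103.0 [-0.27  0.49 -1.95]
101.5 [ 0.24 -0.11 -0.21]
100.0 [ 1.13  0.62 -1.37]
98.5 [ 1.12 -0.15 -1.07]
97.0 [ 1.19 -0.38 -1.49]
95.5 [ 1.54  0.41 -1.06]
95.5 [ 610.7  -180.45   95.36] [ 1.54  0.41 -1.06] 33.075
```

View pics/f1.png

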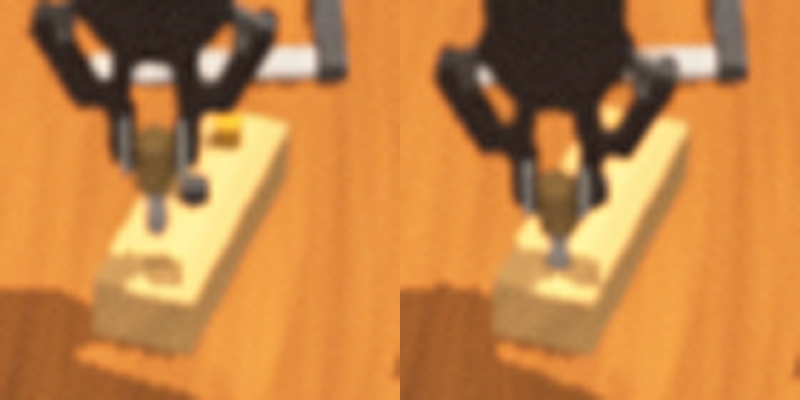

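The shank has entered the hole mouth: shank at right crop (558,262), i.e. pixel (242.7,165.9), against the hole at (242.4,165.2). I'll continue down gently until the shoulder bears.

Run:
```python
from h import *
x,y=610.8,-180.5; f0=np.load("f0.npy"); F=lambda:(np.array(arm.read_contact_force())-f0).round(2)
z=95.5; ok=True
while z>62:
    z-=4 if z>81 else 1
    arm.line_to([x,y,z],rate=30); f=F(); print(round(z,1),f,np.round(arm.read_tool_pos()[2],2))
    if f[2]>3 or np.hypot(f[0],f[1])>7: break
print(np.round(arm.read_tool_pos(),2),arm.read_grip_width(),arm.read_time())
im=arm.get_image("side"); print([(np.round(d["box"],1).tolist(),round(d["conf"],2)) for d in arm.recognise("side","plug")])
print("expected seated: top disc centre, far edge, foot front",proj("side",[[610.8,-181,74],[610.8,-193,74],[610.8,-169,40]]).round(1).tolist())
print(im[140:172,240:245].mean(1).round().astype(int).tolist())
```

```text
91.5 [ 0.02 -0.2  -0.4 ] 91.08
87.5 [ 0.76 -0.2  -1.38] 87.09
83.5 [ 0.35 -0.03 -0.63] 83.17
79.5 [1.36 0.48 0.08] 79.16
78.5 [ 0.16  0.26 -1.63] 78.44
77.5 [ 0.46  0.51 -0.64] 77.45
76.5 [-0.22  0.64 -1.42] 76.38
75.5 [ 1.09  0.74 -1.63] 75.37
74.5 [ 0.68  0.87 -0.58] 74.38
73.5 [ 0.09  0.9  -1.25] 73.4
72.5 [ 0.47  0.46 -0.23] 72.39
71.5 [ 0.73  0.18 -1.12] 71.36
70.5 [ 0.22  0.02 -0.31] 70.41
69.5 [ 1.28 -0.52 -0.49] 69.52
68.5 [-2.19  0.29  6.21] 69.44
[ 610.92 -180.61   69.44] 22.71702906067062 37.0083
[([302.6, 272.9, 11.1, 24.5], 0.63), ([243.1, 162.1, 7.8, 13.3], 0.54)]
expected seated: top disc centre, far edge, foot front [[242.2, 157.3], [242.6, 155.1], [242.0, 167.9]]
[[49, 37, 32], [49, 36, 30], [49, 37, 31], [50, 37, 32], [46, 34, 30], [81, 51, 34], [166, 99, 49], [226, 145, 71], [240, 168, 85], [243, 181, 97], [245, 194, 109], [248, 206, 121], [251, 216, 131], [253, 225, 140], [254, 229, 142], [251, 215, 130], [218, 165, 95], [154, 115, 64], [138, 103, 57], [138, 103, 58], [128, 96, 55], [115, 86, 48], [112, 82, 47], [111, 81, 46], [113, 83, 48], [116, 86, 48], [127, 93, 52], [169, 125, 72], [218, 167, 98], [244, 210, 128], [251, 231, 146], [245, 216, 132]]
```

Shoulder bears at 6 N and the pixels match the seated prediction (top edge 156.3, foot 167.3). Release.

Run:
```python
from h import *
x,y=610.8,-180.5; f0=np.load("f0.npy"); F=lambda:(np.array(arm.read_contact_force())-f0).round(2)
arm.line_to([x,y,69.2],rate=20); print(F())
arm.grip(38); print(F(),arm.read_grip_width())
arm.line_to([x,y,110],rate=60); arm.line_to([x,y,230],rate=150)
arm.move_to([480,60,330],[np.pi,0,np.pi/2]); arm.sleep(.3)
print(F(),arm.read_time())
for n in("side","top"):
    im=arm.get_image(n); print(n,[(np.round(d["box"],1).tolist(),round(d["conf"],2)) for d in arm.recognise(n,"plug")])
    cv2.imwrite(f"pics/end_{n}.png",im[...,::-1])
    print(proj(n,[[610.8,-181,74]]).round(1))
im=cv2.imread("pics/end_side.png"); print("plug col",im[150:172,241:244,0].mean(1).round().astype(int).tolist()); print("plug row",im[163,234:252,0].tolist(), im[158,234:252,0].tolist())
print("ring col",im[244:264,259:262,0].mean(1).round().astype(int).tolist())
s0=cv2.resize(cv2.imread("pics/side0.png"),(512,384),interpolation=cv2.INTER_AREA); print("ring before",s0[244:264,259:262,0].mean(1).round().astype(int).tolist())
d=np.abs(s0.astype(int)-im).sum(2)>120; n,_,st,c=cv2.connectedComponentsWithStats(d.astype(np.uint8)); print([(c[i].round().tolist(),int(st[i,4])) for i in range(1,n) if st[i,4]>15])
```

```text
[-0.24  0.19  3.35]
[ 0.33  0.37 -0.19] 38.48077999013434
[ 0.8  -0.23  0.66] 40.8667
side [([300.4, 273.6, 14.1, 20.5], 0.68)]
[[242.2 157.3]]
top [([295.2, 178.3, 7.4, 8.0], 0.56), ([180.4, 232.8, 17.6, 8.4], 0.55)]
[[295.8 177.2]]
plug col [115, 130, 141, 150, 151, 140, 114, 98, 94, 86, 70, 55, 48, 50, 50, 53, 57, 89, 139, 162, 163, 137]
plug row [114, 145, 158, 150, 125, 75, 52, 49, 51, 51, 51, 74, 130, 157, 161, 156, 154, 151] [64, 71, 80, 109, 119, 99, 84, 93, 96, 92, 91, 107, 143, 164, 162, 164, 162, 159]
ring col [220, 203, 148, 111, 134, 123, 119, 147, 129, 102, 148, 194, 217, 220, 198, 134, 67, 46, 44, 38]
ring before [87, 77, 61, 52, 50, 52, 51, 52, 55, 73, 119, 169, 203, 211, 186, 130, 66, 46, 43, 39]
[([297.0, 10.0], 214), ([298.0, 20.0], 46), ([295.0, 41.0], 123), ([293.0, 56.0], 33), ([290.0, 99.0], 2626), ([492.0, 167.0], 929), ([443.0, 156.0], 478), ([502.0, 171.0], 396), ([242.0, 162.0], 75), ([484.0, 159.0], 18), ([472.0, 169.0], 141), ([507.0, 189.0], 218), ([419.0, 205.0], 51), ([501.0, 218.0], 467), ([389.0, 219.0], 140), ([482.0, 218.0], 39), ([337.0, 251.0], 4131), ([213.0, 241.0], 1230), ([247.0, 238.0], 128), ([412.0, 316.0], 15694), ([490.0, 234.0], 85), ([259.0, 248.0], 134), ([424.0, 246.0], 67)]
```

The silencer stands where predicted, the ring edge is back at its original rows, and the arm is clear. Handing in.

```bash
python3 -c "
from workcell import arm
print(arm.hand_in())"
```

```text
the job is handed in; nothing more can be done
None
```

I took the silencer off and stood it in the empty end hole of the large stowing block, on its shoulder by force and image checks, then handed the job in at about 41 s. The sleeve snapped back up, but pressing it touched its stop lightly (about 13.6 N), which the task asked to avoid ramming.

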